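Clamp the head onto the steriliser's water filter

TASK

The steriliser's water filter has a new cartridge and its steel head is still sitting proud on its O-ring. Push the head fully home on the bowl, swing the hinged half of the clamp ring round both flanges until it is snug, then swing the bolt into its slot and throw the cam lever fully over so that the ring is locked shut, and let go. Work by feel: firm finger pressure seats the head and the ring, so do not lean hard on either, and leave the things standing around alone.

Things in the scene. Friction and masses are not known exactly. Their poses are not given: they have to be found in the camera images.
- filter: Stainless water filter, fixed upright; place and yaw vary. Bowl 76 mm across, 91 mm flange on top. Origin: bowl axis at counter height. x: towards the bracket holding the fixed half of the clamp ring; y: towards the ring's hinge; z up. Ring 106 mm across, 25 tall, mid plane at z 135 mm; its -x half swings. At -y, opposite the hinge: swing bolt, slotted lug, cam lever. All pins upright.
- head_rise (a joint): How far the head stands proud of home, m: 0.004 to 0.0075 at the start, 0 = its flange meets the bowl's (hard stop). Slides straight down; the O-ring drags with about 20 N (17 N of push besides its weight) and keeps it where it is left. While it is over 1.5 mm proud its flange blocks the ring.
- head: The head itself: steel cover, flange 91 mm across and 7 thick, dome, flat boss 28 mm across on top. Origin: centre of the flange's underside, on the bowl's axis, 135 mm above the counter when home, more by head_rise. The boss's top, where to press, is 34 mm above the origin and free from above.
- jaw_swing (a joint): Swinging half of the ring, rad; grows as it opens (clockwise from above), 0.9 to 1.45 at the start, stop 1.7. Stiff hinge: about 9 N at the lug moves it; it stays where left. Near 0.023 its V groove meets both flanges: snug, 15 N at the lug. Beyond, it resists stiffly (about 45 N per mm more); only the cam lever draws it on, to about 0.010 = locked.
- jaw: The swinging half of the ring: steel, V-grooved inside, 106 mm across outside, 25 tall, with a slotted lug on its free end. Origin: centre of the hinge pin, at (0, 60, 135) mm in the filter's frame; axes are the filter's at jaw_swing 0 and turn with it.
- jaw_lug (a point): Centre of the outer face of the lug on the ring's free end: a slotted plate 28 mm long (y), 25 tall, 9 thick. Turns with the swinging half; own -x points out of the face, y towards the hinge, z up. At jaw_swing 0 its axes are the filter's and it is at (-14, -64, 135) mm there, 124.8 mm from the hinge pin. To close the ring push the face along its +x round the hinge. Free space below.
- bolt_swing (a joint): Swing bolt about bolt_pin, rad: 0 = home in the lug's slot, pointing along the filter's -x (stop); grows as it swings out from the ring (anticlockwise from above), 1.1 to 1.4 at the start, stop 1.45. It moves at a touch and stays where left. In the filter's frame it points at 180 deg + bolt_swing, anticlockwise from x.
- bolt_pin (a point): Centre of the swing bolt's pin, at (10, -66, 135) mm in the filter's frame, fixed to the filter.
- cam_pin (a point): Pin at the bolt's end on which the cam lever turns, 40.3 mm from bolt_pin; at bolt_swing 0 it is at (-30.3, -66, 135) mm in the filter's frame. The cam on it is a disc 22 mm across, 6 mm off centre, that bears on the lug's outer face.
- lever_throw (a joint): Cam lever against the bolt, rad: 0 = fully over (stop), pointing on along the bolt; grows anticlockwise from above, 1.85 to 2.15 at the start, stop 2.2. The bolt passes the lug only with this above about 1.5 and the ring snug. Then throwing it over takes up to about 6 N at the grip, most from 1.1 to 0.4, and it springs back if let go there; below 0.2 it is over centre and stays.
- lever_grip (a point): Centre of the lever's upright round black grip: 15 mm diameter, from 131 to 165 mm above the counter (this point 153), the lever's bar under it ends at 139, 60 mm from cam_pin, at 180 deg + bolt_swing + lever_throw in the filter's frame. Its place sets both bolt and lever. Pinched from above it can turn between the fingers. At both joints 0: (-90.3, -66) mm in the filter's frame.
- cartridge: Old filter cartridge standing on end, 60 mm across, 129 mm tall, loose; origin under its centre. Leave alone.
- soap: Clear soap bottle, black cap, 60 mm across, 150 mm tall, loose; origin under its centre. Leave alone.
- cup: Empty steel cup, 72 mm across, 85 mm tall, loose; origin under its centre. Leave alone.

How it is judged:
By the outcome, as a careful person would: the job done as asked, in the order asked, and still so for the second after the job is handed in, with the robot touching nothing.
It also fails if it takes over 69 s, if anything falls off the work surface, if the arm or the gripper's body presses on something with over 40 N, if the wrist force passes 120 N, or if a joint passes its speed limit or range.

ROBOT

A 7-joint arm with a two-finger parallel gripper is mounted at the origin on the work surface. World frame = base frame: x ahead of the robot, y to its left, z up, the work surface at z = 0. Lengths are in m, angles in rad, forces in N, time in s.
With the tool pointing down it reaches from about 0.4 to 0.85 m from the base axis. Payload 10.4 kg.
Tool frame: the origin (TCP) lies at the very end of the fingers, on their centre line; the grasp point (between the pads) lies 19 mm behind it (manip.grip_depth is the distance from the TCP to the grasp point, in m); z points along the fingers, y is the direction in which the jaws open and shut (so a half turn about z gives the same grasp; the last joint's range is limited). The gripper opens to 85 mm and grips with 20 to 120 N. Pads are 22 mm wide; open, the fingers measure 114 mm over their backs; the gripper's body (76 mm by 85 mm) begins 54 mm behind the grasp point. The pads swing forward as they close: fully open they stand 13 mm farther back than shut.
Start: joints at [-1.316, 0.332, -0.065, 1.46, 0.022, 1.35, -0.088], TCP at [0.171, 0.601, 0.231] pointing down, gripper open.
Joint ranges: [-2.6, 2.6], [-0.5, 2.12], [-1.47, 1.34], [0.16, 2.42], [-1.27, 4.41], [0.06, 2.06], [-2.6, 2.6]. Speed limits (rad/s): [2.22, 2.22, 2.79, 2.79, 3.14, 3.14, 3.14].

INTERFACE

Orientations are given as a unit quaternion [x, y, z, w].
In Python, from workcell import manip gives the robot as it stands.
- The arm moves only by the tool step_arm, never from a script. Its argument "motion" is a list of rows, each a list of 6 numbers: the shift along the tool's x, y, z in mm, then the turn, a rotation vector about the tool's x, y, z in degrees. A call has 1 to 20 rows; each row shifts and turns the pose as measured when the row begins, along the tool's axes as they then stand; what a row does not reach is not made up. A row lasts 1/8 s, in which the tool goes at most 62.5 mm and 10.7 degrees, less where a joint would pass 70% of its speed; a pose out of reach is approached as far as the arm can. A call with a gripper value outside its range is refused whole. "jaw" is the finger opening in mm, from 0 to 85.4, set as the call begins (left out, the last holds). The fingers move at their own pace and stop on an object; "force" is the grip in N (left out, the last holds). Time passes only in rows, so rows that do not move let the fingers close. It gives the time, the measured TCP pose, the force and the opening at its end, in the units of the state.
- manip.get_obs(): the state, without advancing time (a new reading comes with each control period).
- manip.camera(name): name is "scene" or "top" or "wrist"; returns the picture (420x560x3 uint8, blue, green, red); there is no depth.
- manip.camera_info(name): a dict with "camera_matrix" (3x3 intrinsics, pixels), "R" (3x3) and "t" (3): a world point X has camera coordinates R X + t. Camera axes: x right, y down, z forward; pixel columns grow to the right and rows downward; lengths in m; the calibration is good to about 2 mm. A picture is of the moment at which its call begins: read the wrist's pose just before it. camera_info takes no time and is no camera call; for the wrist camera it gives the pose at the moment of the call.
- manip.hand_in(): hands the job in, once; it reports no verdict.
The state is a dict: "clock": time; "joint_pos": joint angles; "joint_velocities": joint speeds; "tau": joint torques, N m; "position": TCP position; "ee_rot": TCP orientation; "ft_force": force on the tool from outside, world axes, zero at the start; "torque": the same for the moment, N m; "grip_width": opening from 0.0 (shut) to 1.0 (fully open).
Only numpy, scipy, OpenCV 4.12 (cv2) and the standard library are available. Lean on these libraries where they do the work, as an engineer would, in place of code of your own. Each camera call takes 0.05 s, during which the arm holds its last target.

## Working session

There is one attempt and no reset: what is moved stays moved. The work goes in short steps, Python scripts to look and compute and a tool call to move; the robot and the scene stay as the last step left them, time stands still between calls to the robot, and variables do not carry over. Pictures are saved under pics/ and viewed, and the job is handed in when it is done.

Besides the shell and the picture viewer there is one more tool, called after "Emit:" as name(argument=value, ...), one argument or row to a line, values as JSON. step_arm: Moves the arm, as the interface text tells. Its arguments: {"type":"object","properties":{"motion":{"type":"array"},"jaw":{"type":"number"},"force":{"type":"number"}},"required":["motion"]}

```bash
mkdir -p pics; ls; python3 - <<'E'
from workcell import manip
import cv2
o=manip.get_obs(); print(o)
for n in ["scene","top","wrist"]:
    i=manip.camera_info(n); print(n,i)
    cv2.imwrite(f"pics/{n}0.png",manip.camera(n))
E
```

```text
pics
{'clock': 0.0, 'joint_pos': array([-1.31561936,  0.33286304, -0.06468654,  1.46094324,  0.02158102,
        1.34988378, -0.08849802]), 'joint_velocities': array([-9.56893500e-04,  1.24551102e-03,  8.08839657e-05, -6.40140772e-05,
        1.00758766e-03, -1.42799953e-04,  9.46622675e-04]), 'tau': array([ 1.92043453e-04, -6.25455737e+01,  4.93271649e-02, -3.91583776e+01,
        1.62000430e-02,  1.00200501e-02, -3.72182797e-05]), 'position': array([0.17129126, 0.60068316, 0.23052048]), 'ee_rot': array([ 1.38439326e-01,  9.90370669e-01, -6.97741404e-04, -7.19100470e-05]), 'ft_force': array([ 0.31722954,  0.14281706, -0.80533059]), 'torque': array([-0.02527431, -0.01857582, -0.01728402]), 'grip_width': 0.9995066420627198}
scene {'camera_matrix': array([[404.86429326,   0.        , 279.20314662],
       [  0.        , 404.86429326, 208.43766298],
       [  0.        ,   0.        ,   1.        ]]), 'R': array([[-0.19387868,  0.98101716,  0.00404937],
       [ 0.5310032 ,  0.10841126, -0.84040621],
       [-0.82489191, -0.16078662, -0.54194188]]), 't': array([ 0.10701371, -0.17503587,  1.54988529])}
top {'camera_matrix': array([[471.38179661,   0.        , 276.04453219],
       [  0.        , 471.38179661, 201.05468541],
       [  0.        ,   0.        ,   1.        ]]), 'R': array([[-0.10349632, -0.99461974, -0.00448203],
       [-0.97280998,  0.10216353, -0.20785415],
       [ 0.20719374, -0.01715198, -0.97814956]]), 't': array([0.05476261, 0.56882824, 1.31636054])}
wrist {'camera_matrix': array([[320.98984046,   0.        , 274.47492448],
       [  0.        , 320.98984046, 211.53127785],
       [  0.        ,   0.        ,   1.        ]]), 'R': array([[ 0.27368494,  0.96181661, -0.00231681],
       [ 0.92951201, -0.26387207,  0.25764114],
       [ 0.24719218, -0.072666  , -0.9662379 ]]), 't': array([-0.62399635, -0.03394383,  0.37772798])}
```

View pics/scene0.png

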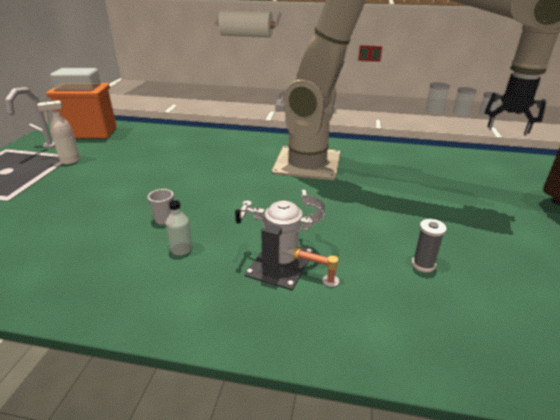

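View pics/top0.png

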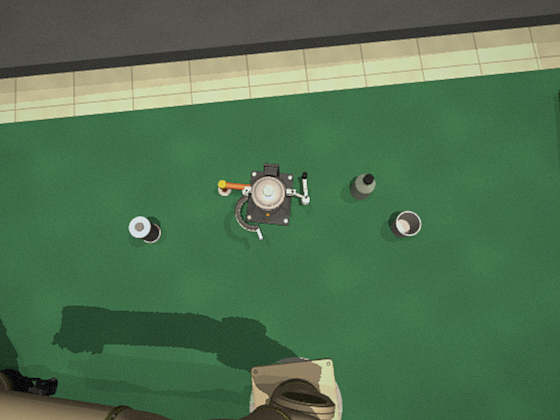

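View pics/wrist0.png

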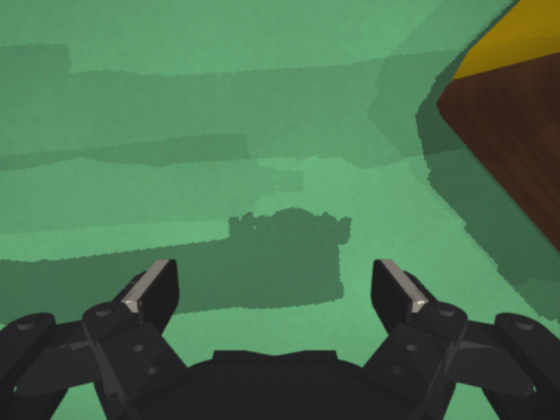

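The scene and top views show the filter near top pixel (268,192), the open jaw at lower left with its lug near (261,234), and the lever's black grip at (305,175). I'll zoom in to measure.

```bash
cat > h.py <<'E'
from workcell import manip
import numpy as np, cv2
def ray(n,u,v,info=None):
    i=info or manip.camera_info(n); K,R,t=i["camera_matrix"],i["R"],i["t"]
    c=-R.T@t; d=R.T@np.linalg.solve(K,[u,v,1.]); return c,d
def onz(n,u,v,z,info=None):
    c,d=ray(n,u,v,info); return c+d*(z-c[2])/d[2]
def proj(n,X,info=None):
    i=info or manip.camera_info(n); p=i["camera_matrix"]@(i["R"]@np.asarray(X)+i["t"]); return p[:2]/p[2]
def tri(obs):
    A=np.zeros((3,3));b=np.zeros(3)
    for n,u,v in obs:
        c,d=ray(n,u,v);d/=np.linalg.norm(d);P=np.eye(3)-np.outer(d,d);A+=P;b+=P@c
    return np.linalg.solve(A,b)
E
python3 - <<'E'
import cv2
a=cv2.imread("pics/top0.png")[150:255,205:325]; cv2.imwrite("pics/topz.png",cv2.resize(a,None,fx=6,fy=5.7,interpolation=2)[:600])
a=cv2.imread("pics/scene0.png")[180:295,225:350]; cv2.imwrite("pics/scenez.png",cv2.resize(a,None,fx=5,fy=5,interpolation=2))
E
```

```text
(no output)
```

View pics/topz.png

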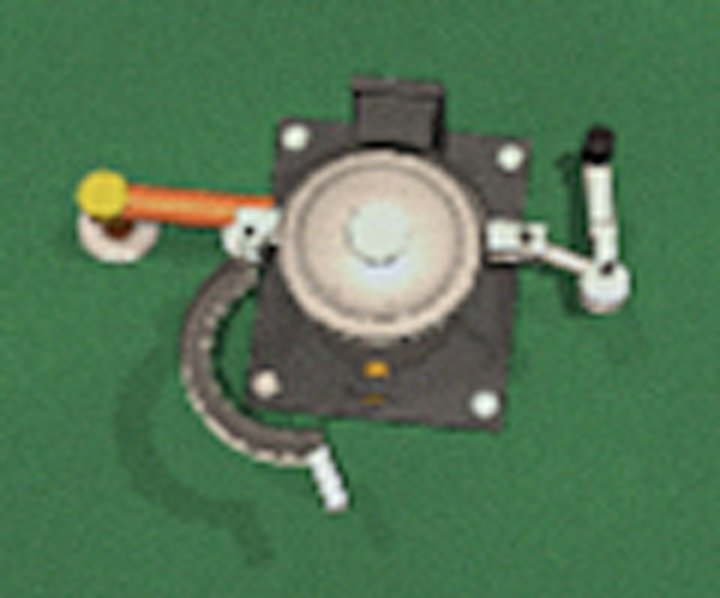

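View pics/scenez.png

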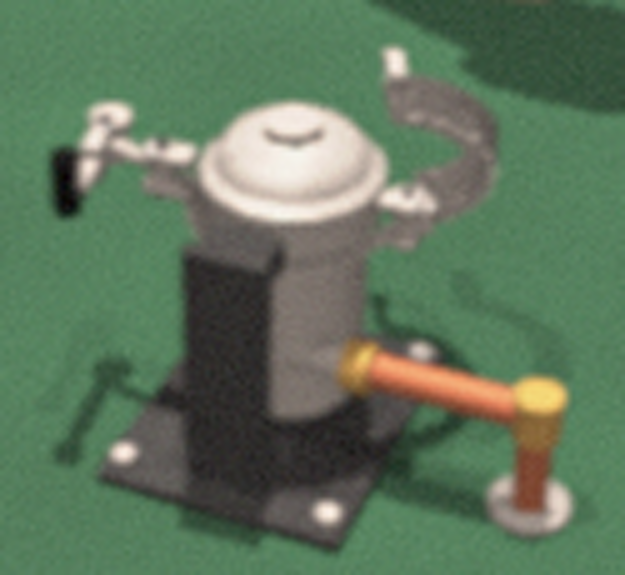

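```bash
python3 - <<'E'
from h import *
z=lambda u,v:(205+(u+.5)/6-.5,150+(v+.5)/5.7-.5)
P={}
for k,u,v,h in [("boss",378,235,.174),("grip",599,137,.165),("cam",604,280,.148),("boltpin",525,237,.148),("hinge",250,233,.148),("lugtip",340,500,.147),("s1",295,137,.01),("s2",511,156,.01),("s3",265,383,.01),("s4",485,404,.01)]:
    P[k]=onz("top",*z(u,v),h); print(k,P[k].round(4))
d=P["hinge"]-P["boltpin"]; print("yaw from hinge",np.degrees(np.arctan2(d[1],d[0]))-90)
for a,b in[("s1","s2"),("s3","s4")]:
    d=P[a]-P[b];print(np.degrees(np.arctan2(d[1],d[0]))-90)
for a,b in[("s1","s3"),("s2","s4")]:
    d=P[a]-P[b];print(np.degrees(np.arctan2(d[1],d[0])))
i=manip.camera_info("wrist"); o=manip.get_obs()
from scipy.spatial.transform import Rotation as Ro
Rt=Ro.from_quat(o["ee_rot"]).as_matrix()
c=-i["R"].T@i["t"]; print("cam in tool",Rt.T@(c-o["position"]), "camz in tool",Rt.T@i["R"][2], "camx",Rt.T@i["R"][0]); print(Rt)
E
```

```text
boss [0.5776 0.017  0.174 ]
grip [ 0.6171 -0.0876  0.165 ]
cam [ 0.551  -0.0831  0.148 ]
boltpin [ 0.5757 -0.0497  0.148 ]
hinge [0.5908 0.0751 0.148 ]
lugtip [0.4581 0.0467 0.147 ]
s1 [0.6747 0.0535 0.01  ]
s2 [ 0.6526 -0.0551  0.01  ]
s3 [0.5425 0.0811 0.01  ]
s4 [ 0.5198 -0.0274  0.01  ]
yaw from hinge -6.901825837954263
-11.478772619298383
-11.801098238122009
-11.771852321096665
-11.787670371404882
cam in tool [ 6.48923857e-02 -2.61253903e-05 -1.41671186e-01] camz in tool [-2.57605430e-01 -8.60490932e-04  9.66249814e-01] camx [6.01695188e-04 9.99999267e-01 1.05096036e-03]
[[-9.61653625e-01  2.74266722e-01 -2.64607519e-04]
 [ 2.74266848e-01  9.61653079e-01 -1.02532675e-03]
 [-2.67523720e-05 -1.05858226e-03 -9.99999439e-01]]
```

Emit:
step_arm(
  motion=[
    [-46,-37.5,-6,0,0,0],
    [-46,-37.5,-6,0,0,0],
    [-46,-37.5,-6,0,0,0],
    [-46,-37.5,-6,0,0,0],
    [-46,-37.5,-6,0,0,0],
    [-46,-37.5,-6,0,0,0],
    [-46,-37.5,-6,0,0,0],
    [-46,-37.5,-6,0,0,0],
    [-46,-37.5,-6,0,0,-4.2],
    [-46,-37.5,-6,0,0,0],
    [-46,-37.5,-6,0,0,0],
    [-46,-37.5,-6,0,0,0],
    [0,0,0,0,0,0],
  ],
  jaw=0,
  force=20,
)

```text
clock: 1.78
position: [0.6005, 0.0052, 0.3023]
ee_rot: [0.099, 0.995, -0.002, -0.001]
ft_force: [-0.3, -0.1, 0.1]
grip_width: -0.004
```

```bash
python3 - <<'E'
from h import *
import pickle
i=manip.camera_info("wrist"); im=manip.camera("wrist"); cv2.imwrite("pics/w1.png",im); pickle.dump(i,open("w1.pkl","wb"))
o=manip.get_obs(); print(o["position"],o["ee_rot"],o["clock"],o["ft_force"])
E
```

```text
[0.59966528 0.0078324  0.30220788] [ 0.09789649  0.99519457 -0.00161407 -0.00119796] 1.825 [0.32662036 0.78230789 0.45734548]
```

View pics/w1.png

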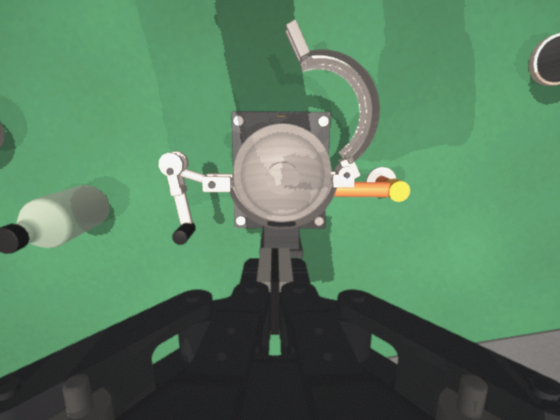

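```bash
python3 - <<'E'
import cv2
a=cv2.imread("pics/w1.png")[10:250,140:420]; cv2.imwrite("pics/w1z.png",cv2.resize(a,None,fx=2.5,fy=2.5,interpolation=2))
a=cv2.imread("pics/w1.png")[140:250,150:250]; cv2.imwrite("pics/w1y.png",cv2.resize(a,None,fx=5,fy=5,interpolation=2))
E
```

```text
(no output)
```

View pics/w1z.png

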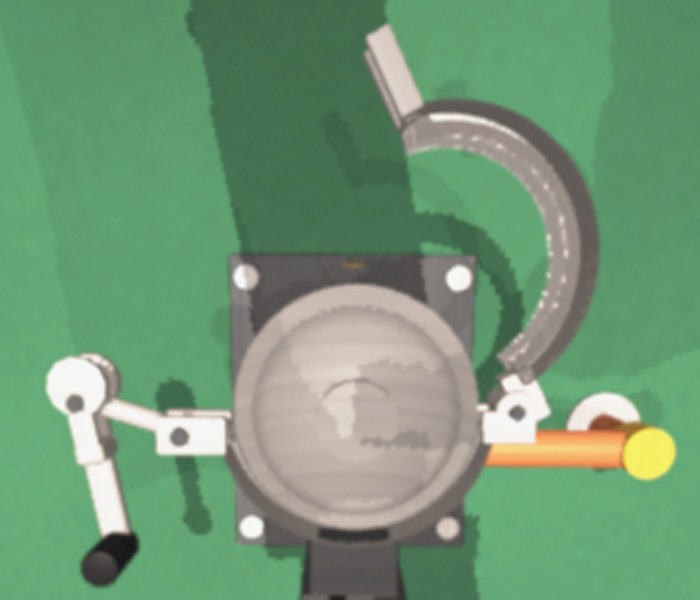

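View pics/w1y.png

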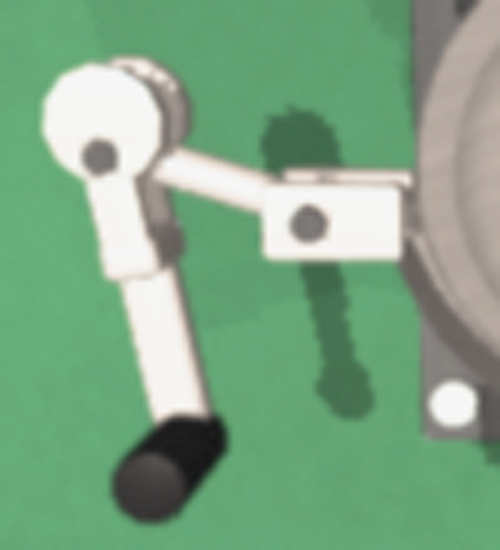

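```bash
python3 - <<'E'
from h import *
import pickle
from scipy.optimize import least_squares
I=pickle.load(open("w1.pkl","rb"))
z=lambda u,v:(140+(u+.5)/2.5-.5,10+(v+.5)/2.5-.5)
px=dict(bolt=(179,437),cam=(75,404),hinge=(517,412),grip=(101,568))
for h in (.145,.15,.155,.16):
    P={k:onz("wrist",*z(*v),.165 if k=="grip" else h,I)[:2] for k,v in px.items()}
    d=lambda a,b:np.linalg.norm(P[a]-P[b])*1e3
    print(h,{k:v.round(4) for k,v in P.items()},d("hinge","bolt"),d("bolt","cam"),d("cam","grip"))
S={k:onz("wrist",*z(*v),.009,I)[:2] for k,v in dict(a=(246,277),b=(458,278),c=(252,527),d=(448,528)).items()}
print({k:v.round(4) for k,v in S.items()}, "centre",sum(S.values())/4)
for a,b in (("b","a"),("d","c")):
    e=S[a]-S[b];print(np.degrees(np.arctan2(*e[::-1]))-90, np.linalg.norm(e))
for a,b in (("c","a"),("d","b")):
    e=S[a]-S[b];print(np.degrees(np.arctan2(*e[::-1])), np.linalg.norm(e))
print("boss",onz("wrist",*z(357,408),.1745,I))
print("lug tip",[onz("wrist",*z(u,v),.1475,I).round(4) for u,v in((366,36),(389,24),(405,124),(424,107))])
E
```

```text
0.145 {'bolt': array([ 0.577, -0.052]), 'cam': array([ 0.5573, -0.0871]), 'hinge': array([0.5927, 0.0743]), 'grip': array([ 0.6161, -0.0875])} 127.28056303355287 40.272581462079444 58.81631731207065
0.15 {'bolt': array([ 0.5764, -0.0508]), 'cam': array([ 0.5569, -0.0853]), 'hinge': array([0.5917, 0.0734]), 'grip': array([ 0.6161, -0.0875])} 125.15267580382661 39.599301035289756 59.19140880268702
0.155 {'bolt': array([ 0.5757, -0.0496]), 'cam': array([ 0.5566, -0.0835]), 'hinge': array([0.5908, 0.0725]), 'grip': array([ 0.6161, -0.0875])} 123.02478857410036 38.92602060849999 59.6184760407706
0.16 {'bolt': array([ 0.575 , -0.0484]), 'cam': array([ 0.5563, -0.0818]), 'hinge': array([0.5899, 0.0715]), 'grip': array([ 0.6161, -0.0875])} 120.89690134437414 38.25274018171024 60.0964109601027
{'a': array([ 0.52  , -0.0289]), 'b': array([0.5423, 0.0794]), 'c': array([ 0.6532, -0.0563]), 'd': array([0.6755, 0.0522])} centre [0.59775609 0.01161241]
-11.632985186322955 0.11059632337030186
-11.57239757876927 0.11076329577075188
-11.602830589769942 0.1360269765028996
-11.53243992090226 0.1359100399463987
boss [0.5752752  0.01627581 0.1745    ]
lug tip [array([0.4585, 0.0425, 0.1475]), array([0.4565, 0.0506, 0.1475]), array([0.4874, 0.0505, 0.1475]), array([0.4835, 0.0577, 0.1475])]
```

Emit:
step_arm(
  motion=[
    [21,4,40,0,0,0],
    [0,0,45,0,0,0],
    [0,0,32,0,0,0],
    [0,0,0,0,0,0],
  ],
)

```text
clock: 2.33
position: [0.577, 0.0213, 0.1821]
ee_rot: [0.095, 0.996, -0.0, -0.002]
ft_force: [-0.2, -0.1, 0.7]
grip_width: -0.001
```

Emit:
step_arm(
  motion=[
    [-3.5,-5,2,0,0,0],
    [0,0,2,0,0,0],
    [0,0,2,0,0,0],
    [0,0,1,0,0,0],
  ],
)

```text
clock: 2.82
position: [0.5815, 0.0166, 0.1791]
ee_rot: [0.094, 0.996, 0.001, 0.001]
ft_force: [0.6, -0.8, -0.6]
grip_width: 0.001
```

Emit:
step_arm(
  motion=[
    [0,0,2,0,0,0],
    [0,0,2,0,0,0],
    [0,0,2,0,0,0],
  ],
)

```text
clock: 3.2
position: [0.5818, 0.0166, 0.1739]
ee_rot: [0.094, 0.996, 0.001, 0.002]
ft_force: [-7.5, 0.8, 16.7]
grip_width: -0.003
```

Emit:
step_arm(
  motion=[
    [0,0,2,0,0,0],
    [0,0,2,0,0,0],
  ],
)

```text
clock: 3.45
position: [0.5818, 0.0167, 0.1728]
ee_rot: [0.094, 0.996, 0.002, 0.002]
ft_force: [-8.2, 0.1, 15.4]
grip_width: 0.002
```

Emit:
step_arm(
  motion=[
    [0,0,2,0,0,0],
  ],
)

```text
clock: 3.58
position: [0.5818, 0.0166, 0.1723]
ee_rot: [0.094, 0.996, 0.002, 0.002]
ft_force: [-7.6, 0.5, 16.6]
grip_width: -0.003
```

Emit:
step_arm(
  motion=[
    [0,0,2.5,0,0,0],
    [0,0,2.5,0,0,0],
    [0,0,2.5,0,0,0],
  ],
)

```text
clock: 3.95
position: [0.5818, 0.0166, 0.1696]
ee_rot: [0.094, 0.996, 0.004, 0.002]
ft_force: [-8.0, -0.5, 15.9]
grip_width: 0.002
```

Emit:
step_arm(
  motion=[
    [0,0,2.5,0,0,0],
    [0,0,2.5,0,0,0],
  ],
)

```text
clock: 4.2
position: [0.5819, 0.0167, 0.169]
ee_rot: [0.094, 0.996, 0.005, 0.003]
ft_force: [-13.4, -0.3, 27.8]
grip_width: -0.002
```

Emit:
step_arm(
  motion=[
    [0,0,-45,0,0,0],
    [45,12,0,0,0,0],
    [45,12,0,0,0,0],
    [45,12,0,0,0,0],
    [0,0,0,0,0,10.6],
    [0,0,0,0,0,10.6],
    [0,0,0,0,0,10.6],
    [0,0,0,0,0,10.6],
    [0,0,0,0,0,10.6],
    [0,0,0,0,0,10.6],
    [0,0,0,0,0,0],
  ],
)

```text
clock: 5.58
position: [0.4517, 0.0789, 0.2154]
ee_rot: [0.612, 0.79, 0.007, 0.0]
ft_force: [-0.5, -0.3, 0.1]
grip_width: -0.002
```

```bash
cat >> h.py <<'E'
from scipy.spatial.transform import Rotation as Ro
YAW=np.radians(-11.6); HINGE=np.array([.5918,.0745])
def f2w(p,o=None):
    "filter xy (m) -> world"
    c,s=np.cos(YAW),np.sin(YAW); R=np.array([[c,-s],[s,c]]); O=HINGE-R@[0,.06]
    return O+R@np.asarray(p)
def totool(target):
    o=manip.get_obs(); R=Ro.from_quat(o["ee_rot"]).as_matrix()
    t=np.asarray(target,float); return (R.T@(t-o["position"])*1e3).round(1)
def state():
    o=manip.get_obs(); R=Ro.from_quat(o["ee_rot"]).as_matrix()
    print("t",o["clock"],"p",o["position"].round(4),"xang",np.degrees(np.arctan2(R[1,0],R[0,0])).round(2),"z",R[:,2].round(4),"F",o["ft_force"].round(1),"q",o["joint_pos"].round(2))
    return o,R
E
python3 - <<'E'
from h import *
state(); print(totool([.4565,.0773,.124]))
E
```

```text
t 5.575 p [0.4517 0.0789 0.2154] xang 104.46 z [ 0.0089  0.0111 -0.9999] F [-0.5 -0.3  0.1] q [-0.67 -0.06  0.39  1.93  0.01  1.25 -0.03]
[-3.5  3.2 91.4]
```

Emit:
step_arm(
  motion=[
    [-3.5,3.2,0,0.6,-0.5,0],
    [0,0,45,0,0,0],
    [0,0,46,0,0,0],
    [0,0,0,0,0,0],
  ],
)

```text
clock: 6.08
position: [0.4575, 0.076, 0.1233]
ee_rot: [0.607, 0.795, 0.0, 0.001]
ft_force: [-0.1, 0.2, 0.1]
grip_width: -0.004
```

```bash
python3 - <<'E'
from h import *
import pickle
o,R=state(); print(totool([.4565,.0773,.124]))
cv2.imwrite("pics/w2.png",manip.camera("wrist"))
E
```

```text
t 6.075 p [0.4575 0.076  0.1233] xang 105.29 z [ 0.002  -0.0011 -1.    ] F [-0.1  0.2  0.1] q [-0.65  0.06  0.41  2.03 -0.03  1.06  0.03]
[ 1.5 -0.6 -0.7]
```

View pics/w2.png

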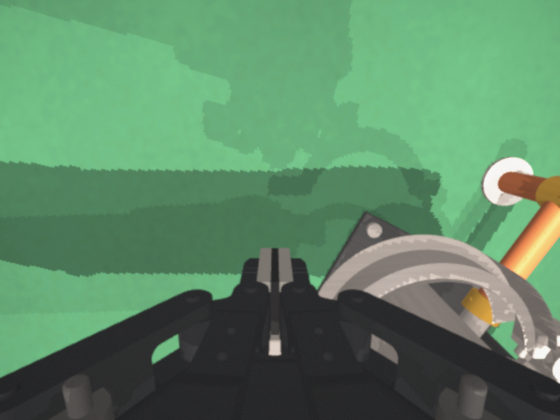

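Emit:
step_arm(
  motion=[
    [-9,0,0,0,0,0],
    [-13.7,-2,0,0,0,-6],
    [-13.7,-2,0,0,0,-6],
    [-13.7,-2,0,0,0,-6],
    [-13.7,-2,0,0,0,-6],
    [-13.7,-2,0,0,0,-6],
  ],
)

```text
clock: 6.88
position: [0.4812, 0.0081, 0.1301]
ee_rot: [0.368, 0.93, 0.005, -0.004]
ft_force: [-6.9, 6.6, -7.0]
grip_width: -0.003
```

```bash
cat >> h.py <<'E'
def jawpos():
    o,R=state(); th=np.arctan2(-R[1,0],-R[0,0]); d=o["position"][:2]-HINGE
    c,s=np.cos(th),np.sin(th); print("TCP rel hinge in tool-aligned jaw axes mm",(np.array([c*d[0]+s*d[1],-s*d[0]+c*d[1]])*1e3).round(1),"swing deg",(np.degrees(YAW-th)).round(2))
E
python3 - <<'E'
from h import *
jawpos()
E
```

```text
t 6.875 p [0.4812 0.0081 0.1301] xang 136.87 z [-0.0028  0.0122 -0.9999] F [-6.9  6.6 -7. ] q [-0.54  0.1   0.46  1.98 -0.06  1.08  0.77]
TCP rel hinge in tool-aligned jaw axes mm [ -35.3 -124.1] swing deg 31.53
```

Emit:
step_arm(
  motion=[
    [-14,-5,3,0.3,0,-3],
    [-14,-5,3,0.3,0,-4],
    [-14,-4,2,0,0,-4],
  ],
)

```text
clock: 7.25
position: [0.5067, -0.025, 0.1274]
ee_rot: [0.27, 0.963, 0.006, -0.005]
ft_force: [-4.3, 8.8, 2.2]
grip_width: -0.005
```

```bash
python3 - <<'E'
from h import *
jawpos()
E
```

```text
t 7.25 p [ 0.5067 -0.025   0.1274] xang 148.73 z [-0.0062  0.014  -0.9999] F [-4.3  8.8  2.2] q [-0.47  0.17  0.48  1.91 -0.1   1.09  1.08]
TCP rel hinge in tool-aligned jaw axes mm [ -21.  -129.2] swing deg 19.67
```

Emit:
step_arm(
  motion=[
    [-13,-3,1,0.5,-0.7,-7],
    [-12,-3,1,0,0,-6],
  ],
)

```text
clock: 7.5
position: [0.5254, -0.0397, 0.1274]
ee_rot: [0.153, 0.988, 0.003, -0.002]
ft_force: [-6.4, 8.2, -1.0]
grip_width: 0.001
```

```bash
python3 - <<'E'
from h import *
jawpos()
cv2.imwrite("pics/t3.png",cv2.resize(manip.camera("top")[150:255,205:325],None,fx=6,fy=5.7,interpolation=2))
cv2.imwrite("pics/w3.png",manip.camera("wrist"))
E
```

```text
t 7.5 p [ 0.5254 -0.0397  0.1274] xang 162.38 z [-0.0022  0.0056 -1.    ] F [-6.4  8.2 -1. ] q [-0.42  0.21  0.46  1.87 -0.11  1.09  1.35]
TCP rel hinge in tool-aligned jaw axes mm [ -28.7 -128.9] swing deg 6.02
```

View pics/t3.png

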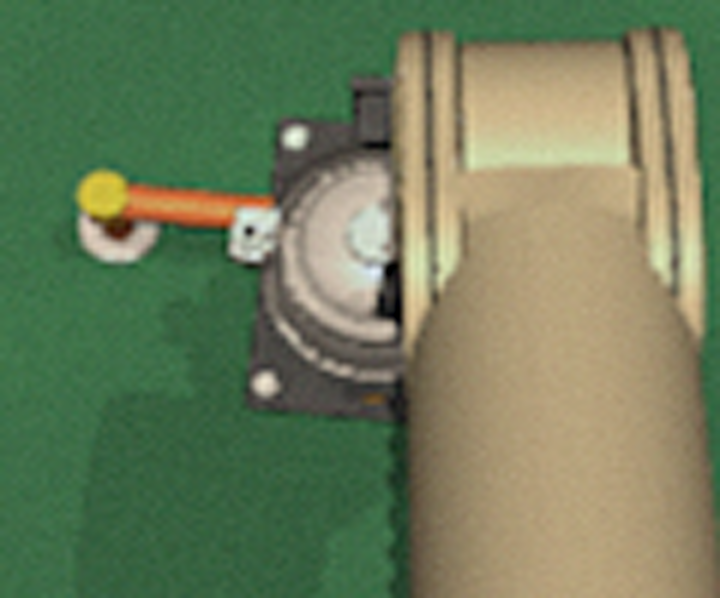

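View pics/w3.png

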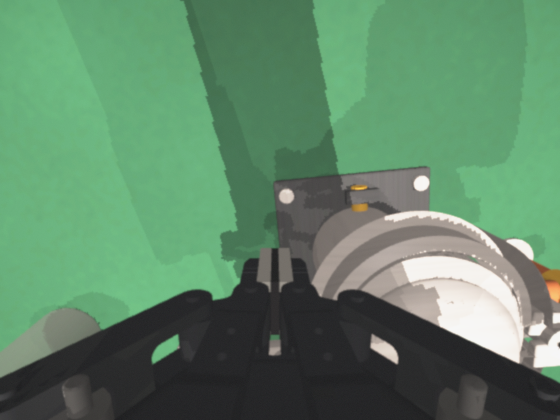

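Emit:
step_arm(
  motion=[
    [-9,0,0,0,0,-3],
    [-6,0,0,0,0,-2],
  ],
)

```text
clock: 7.85
position: [0.5372, -0.0462, 0.128]
ee_rot: [0.11, 0.994, 0.002, -0.005]
ft_force: [-8.0, 1.6, -4.9]
grip_width: -0.002
```

```bash
python3 - <<'E'
from h import *
jawpos()
E
```

```text
t 7.85 p [ 0.5372 -0.0462  0.128 ] xang 167.37 z [-0.0089  0.005  -0.9999] F [-8.   1.6 -4.9] q [-0.39  0.24  0.46  1.83 -0.12  1.1   1.46]
TCP rel hinge in tool-aligned jaw axes mm [ -26.9 -129.7] swing deg 1.03
```

Emit:
step_arm(
  motion=[
    [-3,0,0,0,0,0],
  ],
)

```text
clock: 7.98
position: [0.5385, -0.0467, 0.128]
ee_rot: [0.11, 0.994, 0.002, -0.007]
ft_force: [-8.3, 4.6, -4.4]
grip_width: 0.004
```

Emit:
step_arm(
  motion=[
    [-3,0,0,0,0,0],
  ],
)

```text
clock: 8.1
position: [0.5387, -0.0468, 0.1279]
ee_rot: [0.109, 0.994, 0.003, -0.01]
ft_force: [-16.2, 5.7, 1.9]
grip_width: 0.001
```

Emit:
step_arm(
  motion=[
    [-3,0,0,0,0,0],
  ],
)

```text
clock: 8.22
position: [0.5386, -0.0468, 0.128]
ee_rot: [0.109, 0.994, 0.003, -0.014]
ft_force: [-16.3, 5.5, 2.6]
grip_width: 0.002
```

Emit:
step_arm(
  motion=[
    [-3.5,0,0,0,0,0],
    [20,0,0,0,0,0],
    [30,0,-10,0,0,0],
    [0,0,-55,0,0,0],
    [0,0,-55,0,0,0],
    [-10,10,-50,0,0,0],
    [0,0,0,0,0,0],
  ],
)

```text
clock: 9.1
position: [0.507, -0.0343, 0.3142]
ee_rot: [0.11, 0.994, 0.005, -0.012]
ft_force: [-0.2, -0.8, -0.8]
grip_width: -0.003
```

```bash
python3 - <<'E'
from h import *
import pickle
state()
I=manip.camera_info("wrist"); im=manip.camera("wrist"); pickle.dump(I,open("w4.pkl","wb"))
cv2.imwrite("pics/w4.png",im)
for k,p in dict(lugc0=(-.014,-.064),bolt=(.01,-.066)).items(): print(k,proj("wrist",[*f2w(p),.1475],I))
E
```

```text
t 9.1 p [ 0.507  -0.0343  0.3142] xang 167.32 z [-0.0233  0.0129 -0.9996] F [-0.2 -0.8 -0.8] q [-0.45  0.05  0.46  1.63 -0.03  1.49  1.36]
lugc0 [274.07013675 244.15728577]
bolt [272.57198781 266.18638913]
```

View pics/w4.png

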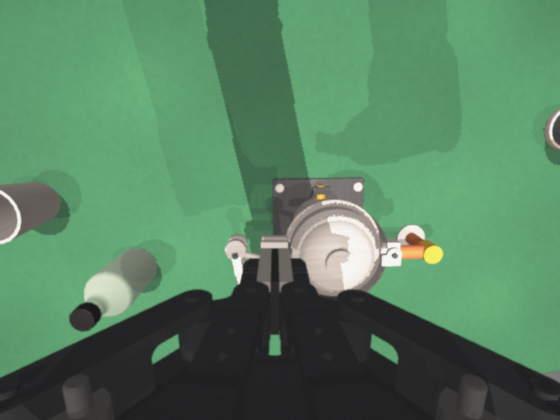

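```bash
python3 - <<'E'
import cv2,pickle
from h import *
a=cv2.imread("pics/w4.png")[190:290,220:400]; cv2.imwrite("pics/w4z.png",cv2.resize(a,None,fx=4.4,fy=4.4,interpolation=2))
I=pickle.load(open("w4.pkl","rb"))
print(onz("wrist",393,254.5,.147,I))
E
```

```text
[0.59139143 0.07284615 0.147     ]
```

View pics/w4z.png

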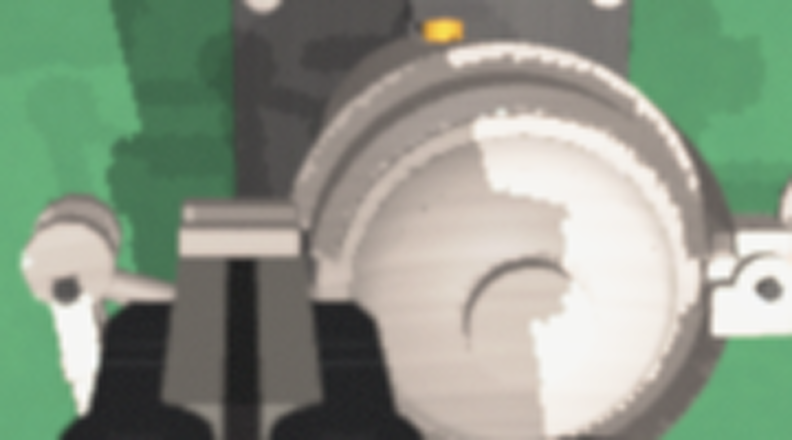

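```bash
python3 - <<'E'
import pickle
from h import *
I=pickle.load(open("w4.pkl","rb"))
Z=lambda u,v:(220+(u+.5)/4.4-.5,190+(v+.5)/4.4-.5)
c,s=np.cos(YAW),np.sin(YAW)
h=onz("wrist",*Z(768,288),.147,I)[:2]
for p in [(181,227),(300,227)]:
    w=onz("wrist",*Z(*p),.1475,I)[:2]; d=w-h
    print(w, c*d[0]+s*d[1], -s*d[0]+c*d[1])
E
```

```text
[ 0.54707721 -0.05664873] -0.018018716566371322 -0.13700029743626163
[ 0.55315307 -0.02986028] -0.017453521949027807 -0.10953726577381094
```

Emit:
step_arm(
  motion=[
    [-20,-5,0,0.4,-1.5,-1],
    [-50,-11,0,0,0,0],
    [-49,-12,0,0,0,0],
    [0,0,45,0,0,0],
    [0,0,45,0,0,0],
    [0,0,0,0,0,0],
  ],
  jaw=42,
  force=20,
)

```text
clock: 9.9
position: [0.6224, -0.0947, 0.2161]
ee_rot: [0.101, 0.995, -0.004, 0.001]
ft_force: [0.0, -0.0, 0.4]
grip_width: 0.49
```

```bash
python3 - <<'E'
from h import *
state(); print(totool([.6165,-.0875,.143]))
im=manip.camera("wrist");cv2.imwrite("pics/w5.png",im)
im=manip.camera("scene")
cv2.imwrite("pics/s5.png",cv2.resize(im[130:260,190:350],None,fx=4.5,fy=4.5,interpolation=2))
E
```

```text
t 9.9 p [ 0.6224 -0.0947  0.2161] xang 168.46 z [ 6.0e-04 -7.2e-03 -1.0e+00] F [ 0.  -0.   0.4] q [-0.32  0.37  0.52  1.5  -0.18  1.32  1.58]
[ 7.4  6.4 73.1]
```

View pics/w5.png

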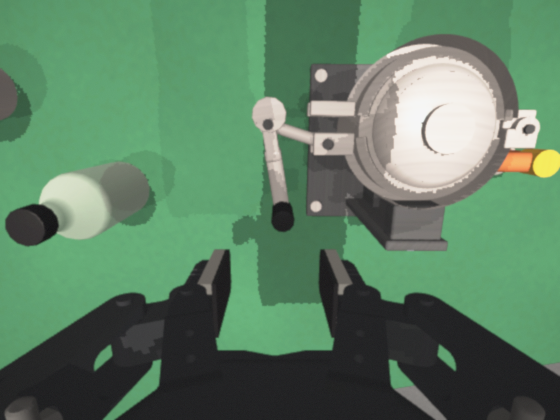

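View pics/s5.png

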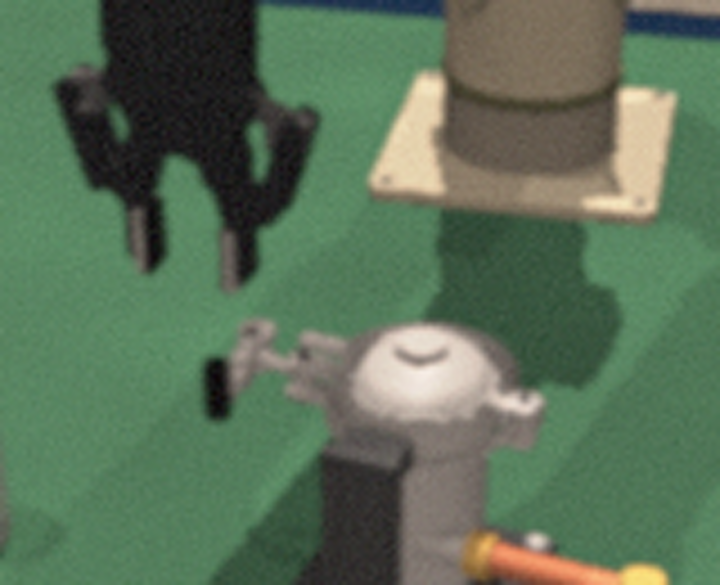

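```bash
python3 - <<'E'
from h import *
I=manip.camera_info("wrist")
for n,u,v,h in (("grip",283.5,222,.165),("cam",267.5,124,.147),("bolt",328,144,.147),("hinge",528.5,128.5,.147),("boss",446,130,.169)):
    print(n,onz("wrist",u,v,h,I).round(4))
print(f2w((.01,-.066)),f2w((0,0)))
E
```

```text
grip [ 0.6205 -0.0886  0.165 ]
cam [ 0.559  -0.0867  0.147 ]
bolt [ 0.5793 -0.0504  0.147 ]
hinge [0.5954 0.0777 0.147 ]
boss [0.5831 0.0147 0.169 ]
[ 0.57625993 -0.05093726] [0.57973532 0.01572549]
```

Emit:
step_arm(
  motion=[
    [5.7,5.7,35,0.4,0,0],
    [0,0,0,0,0,0],
  ],
)

```text
clock: 10.25
position: [0.6223, -0.0889, 0.19]
ee_rot: [0.1, 0.995, -0.006, 0.007]
ft_force: [-0.4, -0.7, 0.2]
grip_width: 0.49
```

```bash
python3 - <<'E'
from h import *
state(); print(totool([.618,-.088,.143]))
im=manip.camera("wrist");cv2.imwrite("pics/w6.png",im)
I=manip.camera_info("wrist"); print(onz("wrist",281,250,.165,I))
E
```

```text
t 10.25 p [ 0.6223 -0.0889  0.19  ] xang 168.47 z [ 0.0127 -0.0142 -0.9998] F [-0.4 -0.7  0.2] q [-0.33  0.38  0.51  1.55 -0.18  1.25  1.57]
[ 5.1  0.5 46.9]
[ 0.62738297 -0.0873682   0.165     ]
```

View pics/w6.png

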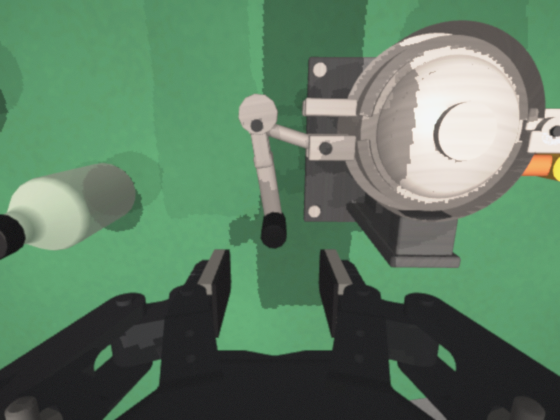

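```bash
python3 - <<'E'
from h import *
I=manip.camera_info("wrist"); p=onz("wrist",273,234,.165,I);print(p,totool([*p[:2],.143]))
E
```

```text
[ 0.6171259  -0.08985851  0.165     ] [ 7.4 -0.7 49.3]
```

Emit:
step_arm(
  motion=[
    [5,-1,10,-0.7,0.9,0],
    [0,0,20,0,0,0],
    [0,0,15,0,0,0],
    [0,0,2,0,0,0],
  ],
)

```text
clock: 10.8
position: [0.6206, -0.0914, 0.1465]
ee_rot: [0.101, 0.995, 0.001, 0.004]
ft_force: [0.2, 0.5, 0.4]
grip_width: 0.489
```

```bash
python3 - <<'E'
from h import *
state(); 
im=manip.camera("wrist");cv2.imwrite("pics/w7.png",im)
E
```

```text
t 10.8 p [ 0.6206 -0.0914  0.1465] xang 168.36 z [ 0.0086  0.0014 -1.    ] F [0.2 0.5 0.4] q [-0.31  0.41  0.5   1.59 -0.21  1.18  1.6 ]
```

View pics/w7.png

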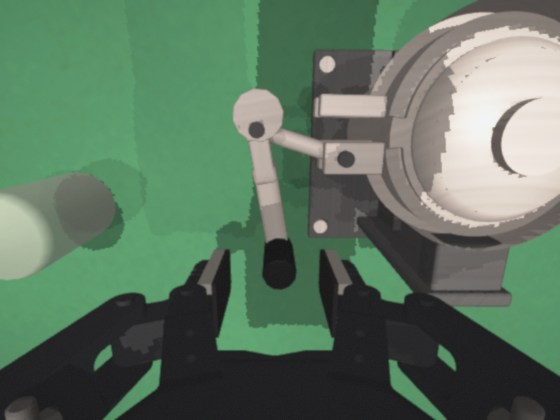

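```bash
python3 - <<'E'
from h import *
I=manip.camera_info("wrist"); p=onz("wrist",279.5,271,.165,I);print(p)
o,R=state(); q=np.array([*p[:2],.165]); print(R.T@(q-o["position"])*1e3)
E
```

```text
[ 0.61488649 -0.08823866  0.165     ]
t 10.85 p [ 0.6207 -0.0914  0.1468] xang 168.37 z [ 0.009   0.0014 -1.    ] F [ 0.   0.5 -0.9] q [-0.31  0.41  0.5   1.59 -0.21  1.18  1.6 ]
[  6.20153772   1.95258321 -18.21946333]
```

Emit:
step_arm(
  motion=[
    [5,1.5,3,0,0.5,0],
    [0,0,1,0,0,0],
  ],
)

```text
clock: 11.1
position: [0.6161, -0.0887, 0.143]
ee_rot: [0.101, 0.995, 0.002, 0.0]
ft_force: [0.2, 0.3, -0.6]
grip_width: 0.491
```

Emit:
step_arm(
  motion=[
    [0,0,0,0,0,0],
    [0,0,0,0,0,0],
    [0,0,0,0,0,0],
  ],
  jaw=8,
  force=25,
)

```text
clock: 11.48
position: [0.6163, -0.0886, 0.1436]
ee_rot: [0.101, 0.995, 0.002, 0.0]
ft_force: [-0.6, 1.0, -1.4]
grip_width: 0.165
```

```bash
python3 - <<'E'
from h import *
state(); 
im=manip.camera("wrist");cv2.imwrite("pics/w8.png",im)
E
```

```text
t 11.475 p [ 0.6163 -0.0886  0.1436] xang 168.39 z [ 0.0011  0.0033 -1.    ] F [-0.6  1.  -1.4] q [-0.32  0.41  0.5   1.6  -0.21  1.18  1.6 ]
```

View pics/w8.png

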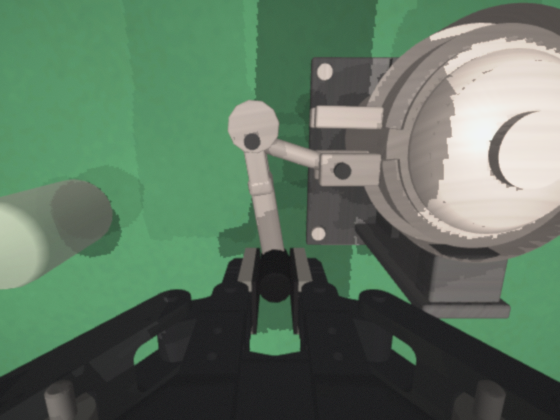

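```bash
cat >> h.py <<'E'
def w2f(w):
    c,s=np.cos(YAW),np.sin(YAW); R=np.array([[c,-s],[s,c]]); O=HINGE-R@[0,.06]
    return R.T@(np.asarray(w)-O)
def grip_f(b,t):
    cam=np.array([.01,-.066])+.0403*np.array([np.cos(np.pi+b),np.sin(np.pi+b)])
    return cam+.06*np.array([np.cos(np.pi+b+t),np.sin(np.pi+b+t)])
def joints(p):
    d=np.asarray(p)-[.01,-.066]; r=np.linalg.norm(d); ct=(r*r-.0403**2-.06**2)/(2*.0403*.06)
    t=np.arccos(np.clip(ct,-1,1)); b=np.arctan2(d[1],d[0])-np.pi-np.arctan2(.06*np.sin(t),.0403+.06*np.cos(t))
    return (b+np.pi)%(2*np.pi)-np.pi,t
def plan(wps):
    o,R=state(); p=w2f(o["position"][:2]); print("filter",(p*1e3).round(1),"b,t",np.round(joints(p),3),"z",o["position"][2].round(4))
    F=Ro.from_euler("z",YAW).as_matrix()
    for b,t in wps:
        q=grip_f(b,t); d=np.append(q-p,0); print((b,t),(q*1e3).round(1),"row",(R.T@F@d*1e3).round(1)); p=q
E
python3 - <<'E'
from h import *
plan([(b,2.04) for b in (1.1,.95,.8,.65,.5,.35,.2,.1,0)])
E
```

```text
t 11.525 p [ 0.6163 -0.0886  0.1436] xang 168.39 z [ 0.0011  0.0033 -1.    ] F [ 0.9  0.3 -0.1] q [-0.32  0.41  0.5   1.6  -0.21  1.18  1.6 ]
filter [ 56.8 -94.8] b,t [1.258 2.043] z 0.1436
(1.1, 2.04) [  51.7 -102. ] row [ 5.1 -7.2 -0. ]
(0.95, 2.04) [  45.9 -107.8] row [ 5.8 -5.8 -0. ]
(0.8, 2.04) [  39.2 -112.7] row [ 6.7 -4.9 -0. ]
(0.65, 2.04) [  31.9 -116.6] row [ 7.3 -3.8 -0. ]
(0.5, 2.04) [  24.1 -119.3] row [ 7.8 -2.7 -0. ]
(0.35, 2.04) [  16.  -120.8] row [ 8.1 -1.5 -0. ]
(0.2, 2.04) [   7.7 -121.1] row [ 8.3 -0.3 -0. ]
(0.1, 2.04) [   2.2 -120.6] row [ 5.5  0.5 -0. ]
(0, 2.04) [  -3.2 -119.5] row [5.4 1.  0. ]
```

Emit:
step_arm(
  motion=[
    [5.1,-7.5,0,0,0,0],
    [6,-6,0,0,0,0],
    [7,-5,0,0,0,0],
    [7.3,-4,0,0,0,0],
  ],
)

```text
clock: 12.02
position: [0.589, -0.1054, 0.1439]
ee_rot: [0.101, 0.995, 0.002, 0.004]
ft_force: [4.8, 1.9, -4.4]
grip_width: 0.157
```

```bash
python3 - <<'E'
from h import *
plan([(b,1.98) for b in (.65,.5,.35,.2,.1,0)])
E
```

```text
t 12.025 p [ 0.589  -0.1054  0.1439] xang 168.43 z [ 0.0091  0.004  -1.    ] F [ 4.8  1.9 -4.4] q [-0.31  0.35  0.51  1.68 -0.19  1.15  1.62]
filter [  33.4 -116.8] b,t [0.69  2.019] z 0.1439
(0.65, 1.98) [  30.2 -119.8] row [ 3.2 -3.  -0. ]
(0.5, 1.98) [  22.  -122.2] row [ 8.3 -2.4 -0.1]
(0.35, 1.98) [  13.4 -123.3] row [ 8.5 -1.2 -0.1]
(0.2, 1.98) [   4.8 -123.2] row [ 8.6  0.1 -0.1]
(0.1, 1.98) [  -0.8 -122.4] row [ 5.7  0.8 -0. ]
(0, 1.98) [  -6.4 -121. ] row [ 5.6  1.4 -0. ]
```

Emit:
step_arm(
  motion=[
    [7,-3.5,0,0,0.4,0],
    [8,-2,0,0,0,0],
    [8.5,-1,0,0,0,0],
    [8.5,0,0,0,0,0],
  ],
)

```text
clock: 12.52
position: [0.5556, -0.1068, 0.144]
ee_rot: [0.102, 0.995, 0.003, 0.003]
ft_force: [2.3, -0.5, -2.3]
grip_width: 0.163
```

```bash
python3 - <<'E'
from h import *
plan([(b,1.95) for b in (.1,0)])
cv2.imwrite("pics/w9.png",manip.camera("wrist"))
E
```

```text
t 12.525 p [ 0.5556 -0.1068  0.144 ] xang 168.32 z [ 0.0066  0.0049 -1.    ] F [ 2.3 -0.5 -2.3] q [-0.33  0.28  0.52  1.76 -0.16  1.13  1.61]
filter [   1.  -124.9] b,t [0.182 1.925] z 0.144
(0.1, 1.95) [  -2.4 -123.3] row [ 3.4  1.6 -0. ]
(0, 1.95) [  -8.1 -121.7] row [ 5.7  1.5 -0. ]
```

View pics/w9.png

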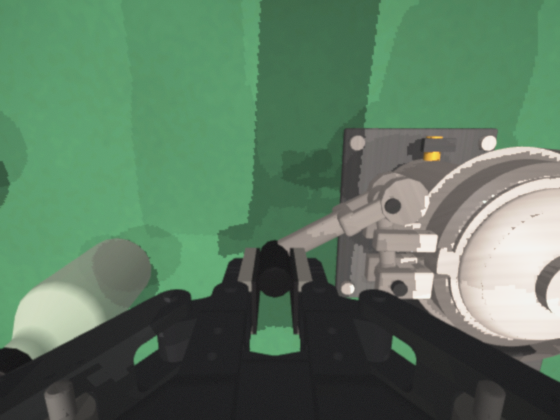

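Emit:
step_arm(
  motion=[
    [4,1.5,0,0,0.3,0],
    [5.5,2,0,0,0,0],
    [2,1.5,0,0,0,0],
  ],
)

```text
clock: 12.95
position: [0.5435, -0.1021, 0.1442]
ee_rot: [0.103, 0.995, 0.001, 0.0]
ft_force: [5.5, -11.0, -3.7]
grip_width: 0.161
```

```bash
python3 - <<'E'
from h import *
plan([(0,t) for t in (1.8,1.6,1.4,1.2,1,.8)])
cv2.imwrite("pics/w10.png",manip.camera("wrist"))
E
```

```text
t 12.95 p [ 0.5435 -0.1021  0.1442] xang 168.18 z [ 0.001   0.0024 -1.    ] F [  5.5 -11.   -3.7] q [-0.34  0.26  0.52  1.79 -0.14  1.13  1.59]
filter [ -11.7 -122.7] b,t [-0.008  1.893] z 0.1442
(0, 1.8) [ -16.7 -124.4] row [ 4.9 -1.7 -0. ]
(0, 1.6) [ -28.5 -126. ] row [11.9 -1.6 -0. ]
(0, 1.4) [ -40.5 -125.1] row [12.   0.8 -0. ]
(0, 1.2) [ -52.  -121.9] row [11.6  3.2  0. ]
(0, 1) [ -62.7 -116.5] row [10.7  5.4  0. ]
(0, 0.8) [ -72.1 -109. ] row [9.4 7.4 0. ]
```

View pics/w10.png

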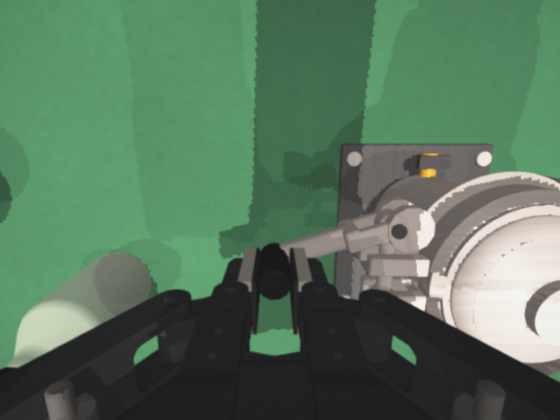

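Emit:
step_arm(
  motion=[
    [6,-1.5,0,0,0,0],
    [10,-1,0,0,0,0],
    [10,0,0,0,0,0],
  ],
)

```text
clock: 13.38
position: [0.5168, -0.0995, 0.144]
ee_rot: [0.103, 0.995, 0.001, 0.001]
ft_force: [4.1, 1.1, -2.2]
grip_width: 0.161
```

```bash
python3 - <<'E'
from h import *
plan([(0,t) for t in (1.4,1.2,1,.8,.6)])
E
```

```text
t 13.375 p [ 0.5168 -0.0995  0.144 ] xang 168.13 z [ 0.0016  0.0014 -1.    ] F [ 4.1  1.1 -2.2] q [-0.36  0.19  0.52  1.86 -0.11  1.12  1.56]
filter [ -38.5 -125.5] b,t [1.000e-03 1.433e+00] z 0.144
(0, 1.4) [ -40.5 -125.1] row [ 2.   0.3 -0. ]
(0, 1.2) [ -52.  -121.9] row [11.6  3.2 -0. ]
(0, 1) [ -62.7 -116.5] row [10.7  5.4 -0. ]
(0, 0.8) [ -72.1 -109. ] row [ 9.4  7.4 -0. ]
(0, 0.6) [-79.8 -99.9] row [7.8 9.1 0. ]
```

Emit:
step_arm(
  motion=[
    [9,2,0,0,0,0],
    [11,4,0,0,0,0],
    [10,6,0,0,0,0],
  ],
)

```text
clock: 13.75
position: [0.4885, -0.0834, 0.1443]
ee_rot: [0.104, 0.995, -0.001, 0.002]
ft_force: [3.5, -6.3, -4.9]
grip_width: 0.165
```

```bash
python3 - <<'E'
from h import *
plan([(0,t) for t in (1.,.8,.6,.4)])
E
```

```text
t 13.75 p [ 0.4885 -0.0834  0.1443] xang 168.03 z [ 0.0036 -0.0021 -1.    ] F [ 3.5 -6.3 -4.9] q [-0.4   0.11  0.51  1.93 -0.06  1.11  1.49]
filter [ -69.4 -115.4] b,t [0.102 0.754] z 0.1443
(0, 1.0) [ -62.7 -116.5] row [-6.7 -1.   0. ]
(0, 0.8) [ -72.1 -109. ] row [ 9.4  7.4 -0. ]
(0, 0.6) [-79.8 -99.9] row [ 7.8  9.1 -0. ]
(0, 0.4) [-85.6 -89.4] row [ 5.8 10.5 -0. ]
```

Emit:
step_arm(
  motion=[
    [2,7,0,0,0,0],
    [5,9,0,0,0,0],
  ],
)

```text
clock: 14.0
position: [0.4792, -0.0734, 0.1433]
ee_rot: [0.108, 0.994, -0.005, -0.002]
ft_force: [-5.9, -15.4, 2.4]
grip_width: 0.162
```

```bash
python3 - <<'E'
from h import *
plan([(0,t) for t in (.6,.4,.2,0)])
cv2.imwrite("pics/w11.png",manip.camera("wrist"))
E
```

```text
t 14.0 p [ 0.4792 -0.0734  0.1433] xang 167.63 z [-0.0055 -0.0102 -0.9999] F [ -5.9 -15.4   2.4] q [-0.42  0.09  0.5   1.95 -0.04  1.11  1.45]
filter [ -80.5 -107.5] b,t [0.283 0.244] z 0.1433
(0, 0.6) [-79.8 -99.9] row [-0.6  7.6 -0.1]
(0, 0.4) [-85.6 -89.4] row [ 5.9 10.4 -0.1]
(0, 0.2) [-89.1 -77.9] row [ 3.7 11.4 -0.1]
(0, 0) [-90.3 -66. ] row [ 1.4 11.9 -0.1]
```

View pics/w11.png

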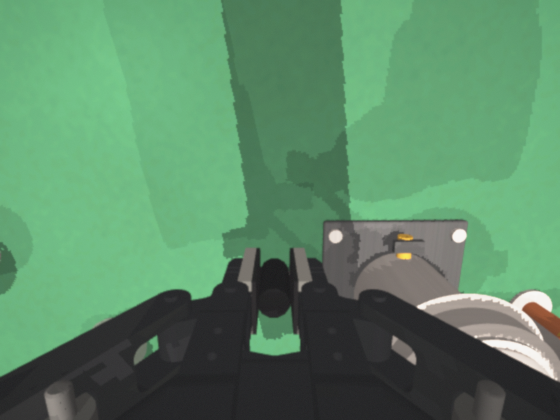

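```bash
python3 - <<'E'
from h import *
import cv2
for n in ("w8","w10","w11"):
    im=cv2.imread(f"pics/{n}.png").astype(int); print(n,im[255:335:4,274].sum(1).tolist())
o,R=state(); I=manip.camera_info("wrist")
c,d=ray("wrist",274,283,I)
for v in (283,302):
    c,d=ray("wrist",274,v,I); cc=R.T@(c-o["position"]);dd=R.T@d; print(v,(cc+dd*(-.022-cc[2])/dd[2])*1e3)
a=cv2.imread("pics/w11.png")[230:360,200:350];b=cv2.imread("pics/w8.png")[230:360,200:350]
cv2.imwrite("pics/cmp.png",cv2.resize(np.hstack([b,a]),None,fx=2.6,fy=2.6,interpolation=2))
E
```

```text
w8 [78, 77, 72, 81, 81, 104, 89, 93, 86, 93, 90, 90, 231, 250, 248, 252, 250, 251, 251, 364]
w10 [75, 79, 87, 73, 104, 93, 96, 91, 94, 94, 83, 143, 250, 253, 255, 252, 252, 254, 255, 362]
w11 [318, 118, 99, 87, 92, 87, 92, 93, 96, 126, 115, 111, 113, 112, 125, 126, 306, 309, 306, 311]
t 14.05 p [ 0.4784 -0.0723  0.1431] xang 167.67 z [-0.0069 -0.0098 -0.9999] F [-10.2 -15.    5.7] q [-0.42  0.09  0.5   1.96 -0.04  1.11  1.45]
283 [  2.65486157  -0.33372945 -22.        ]
302 [ -6.06515575  -0.33213467 -22.        ]
```

View pics/cmp.png

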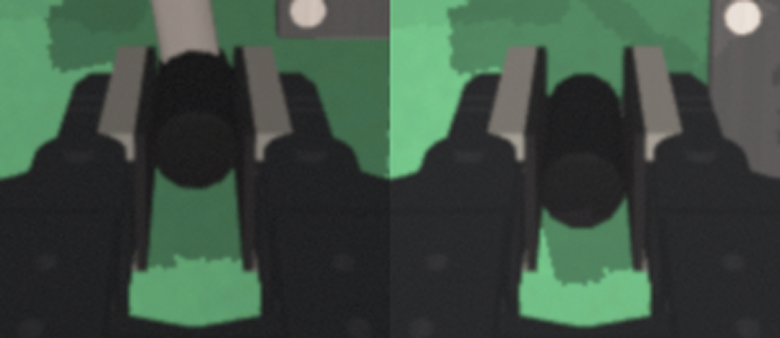

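Emit:
step_arm(
  motion=[
    [1,6,0,-0.6,-0.3,-8],
    [0.5,6,0,0,0,-8],
    [0,6,0,0,0,-7],
  ],
  force=40,
)

```text
clock: 14.42
position: [0.4688, -0.066, 0.1424]
ee_rot: [-0.092, 0.996, -0.005, -0.009]
ft_force: [-4.8, -16.9, 11.1]
grip_width: 0.15
```

```bash
python3 - <<'E'
from h import *
plan([(0,t) for t in (.6,.4,.2,0)])
cv2.imwrite("pics/w12.png",manip.camera("wrist"))
E
```

```text
t 14.425 p [ 0.4688 -0.066   0.1424] xang -169.39 z [-0.0168 -0.0118 -0.9998] F [ -4.8 -16.9  11.1] q [-0.41  0.08  0.47  1.97 -0.02  1.12  1.82]
filter [ -92.2 -102.3] b,t [0.342 0.   ] z 0.1424
(0, 0.6) [-79.8 -99.9] row [-12.4  -2.4  -0.2]
(0, 0.4) [-85.6 -89.4] row [ 1.3 11.9 -0.1]
(0, 0.2) [-89.1 -77.9] row [-1.  11.9 -0.1]
(0, 0) [-90.3 -66. ] row [-3.4 11.5 -0.2]
```

View pics/w12.png

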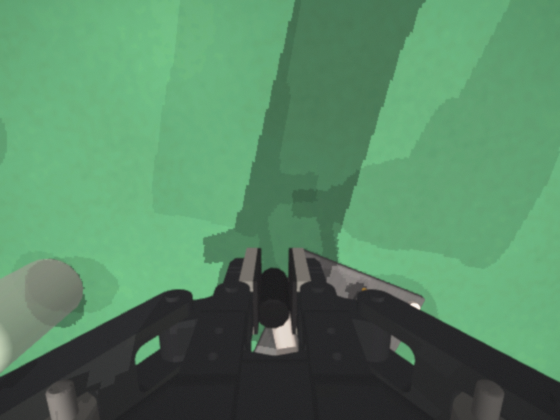

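Emit:
step_arm(
  motion=[
    [-5,5,0,0,-1,0],
    [-5,7,0,0,0,0],
  ],
  force=20,
)

```text
clock: 14.72
position: [0.4654, -0.0589, 0.1405]
ee_rot: [-0.092, 0.996, -0.006, -0.011]
ft_force: [-28.4, -12.8, 16.3]
grip_width: 0.148
```

```bash
cat >> h.py <<'E'
def gripedge(name):
    im=manip.camera("wrist"); cv2.imwrite(f"pics/{name}.png",im)
    print([int(x) for x in im[285:345:4,274].astype(int).sum(1)])
E
python3 - <<'E'
from h import *
plan([(0,t) for t in (.4,.2,0)])
gripedge("w13")
E
```

```text
t 14.725 p [ 0.4654 -0.0589  0.1405] xang -169.42 z [-0.0216 -0.0145 -0.9997] F [-28.4 -12.8  16.3] q [-0.42  0.07  0.46  1.98 -0.02  1.12  1.8 ]
filter [-96.9 -96.1] b,t [0.274 0.   ] z 0.1405
(0, 0.4) [-85.6 -89.4] row [-13.1   1.9  -0.3]
(0, 0.2) [-89.1 -77.9] row [-1.  11.9 -0.1]
(0, 0) [-90.3 -66. ] row [-3.4 11.5 -0.2]
[88, 90, 82, 82, 87, 119, 112, 110, 106, 109, 108, 119, 437, 597, 619]
```

View pics/w13.png

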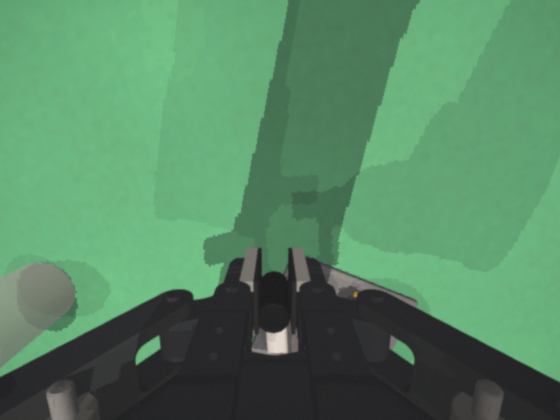

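Emit:
step_arm(
  motion=[
    [0,2,-5,-0.6,-1.4,0],
  ],
)

```text
clock: 14.9
position: [0.4622, -0.0558, 0.1445]
ee_rot: [-0.093, 0.996, 0.001, -0.003]
ft_force: [-8.6, -0.2, -9.1]
grip_width: 0.113
```

Emit:
step_arm(
  motion=[
    [-6,3,-1,0,0,0],
    [-6,4,0,0,0,0],
  ],
  jaw=18,
)

```text
clock: 15.15
position: [0.4709, -0.0468, 0.1455]
ee_rot: [-0.092, 0.996, 0.001, -0.004]
ft_force: [0.4, -1.2, 0.1]
grip_width: 0.212
```

```bash
python3 - <<'E'
from h import *
plan([(0,t) for t in (.4,.2,0)])
gripedge("w14")
E
```

```text
t 15.15 p [ 0.4709 -0.0468  0.1455] xang -169.41 z [-0.0085  0.0011 -1.    ] F [ 0.4 -1.2  0.1] q [-0.43  0.07  0.45  1.97 -0.03  1.12  1.79]
filter [-94.  -83.1] b,t [0.163 0.   ] z 0.1455
(0, 0.4) [-85.6 -89.4] row [-5.5 -9.  -0.1]
(0, 0.2) [-89.1 -77.9] row [-1.  11.9  0. ]
(0, 0) [-90.3 -66. ] row [-3.4 11.5  0. ]
[119, 111, 107, 101, 106, 103, 126, 588, 557, 521, 469, 383, 329, 278, 270]
```

View pics/w14.png

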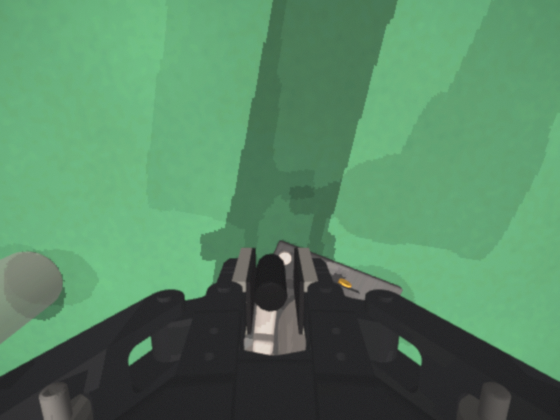

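Emit:
step_arm(
  motion=[
    [-3,6,0,0,0,0],
    [-3,6,0,0,0,0],
    [-2,4,0,0,0,0],
  ],
)

```text
clock: 15.58
position: [0.4766, -0.0276, 0.1454]
ee_rot: [-0.093, 0.996, 0.0, -0.005]
ft_force: [-5.8, -14.5, 1.9]
grip_width: 0.209
```

```bash
python3 - <<'E'
from h import *
plan([(0,t) for t in (.2,0)])
gripedge("w15")
E
```

```text
t 15.575 p [ 0.4766 -0.0276  0.1454] xang -169.29 z [-9.1e-03 -2.0e-04 -1.0e+00] F [ -5.8 -14.5   1.9] q [-0.45  0.08  0.43  1.96 -0.04  1.12  1.76]
filter [-92.3 -63.2] b,t [-0.028  0.   ] z 0.1454
(0, 0.2) [-89.1 -77.9] row [  2.7 -14.8   0. ]
(0, 0) [-90.3 -66. ] row [-3.4 11.5 -0. ]
[110, 103, 105, 108, 296, 337, 340, 339, 337, 340, 340, 342, 340, 341, 341]
```

View pics/w15.png

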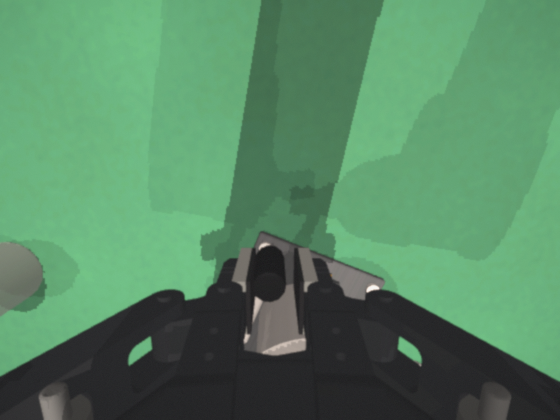

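Emit:
step_arm(
  motion=[
    [0,3,0,0,0,0],
    [0,2,0,0,0,0],
  ],
)

```text
clock: 15.88
position: [0.4765, -0.0281, 0.1455]
ee_rot: [-0.091, 0.996, -0.004, -0.004]
ft_force: [1.5, -10.2, 0.5]
grip_width: 0.208
```

Emit:
step_arm(
  motion=[
    [0,-3,0,0,0,0],
    [0,0,0,0,0,0],
    [0,0,-40,0,0,0],
    [0,0,-50,0,0,0],
    [20,0,-50,0,0,5],
    [40,0,-20,0,0,5],
    [0,0,0,0,0,0],
  ],
  jaw=40,
)

```text
clock: 16.75
position: [0.4172, -0.0341, 0.3112]
ee_rot: [-0.003, 1.0, -0.003, -0.004]
ft_force: [0.5, -0.3, -0.7]
grip_width: 0.466
```

```bash
python3 - <<'E'
from h import *
import pickle
state()
I=manip.camera_info("wrist"); pickle.dump(I,open("w16.pkl","wb"));gripedge("w16")
im=manip.camera("scene"); cv2.imwrite("pics/s16.png",cv2.resize(im[160:300,180:360],None,fx=4.2,fy=4.2,interpolation=2))
im=manip.camera("top"); cv2.imwrite("pics/t16.png",cv2.resize(im[150:255,205:325],None,fx=6,fy=5.7,interpolation=2))
E
```

```text
t 16.75 p [ 0.4172 -0.0341  0.3112] xang -179.62 z [-0.0084 -0.0058 -0.9999] F [ 0.5 -0.3 -0.7] q [-0.48 -0.2   0.39  1.84  0.08  1.49  1.47]
[360, 572, 364, 280, 338, 348, 428, 478, 389, 548, 603, 345, 364, 722, 605]
```

View pics/w16.png

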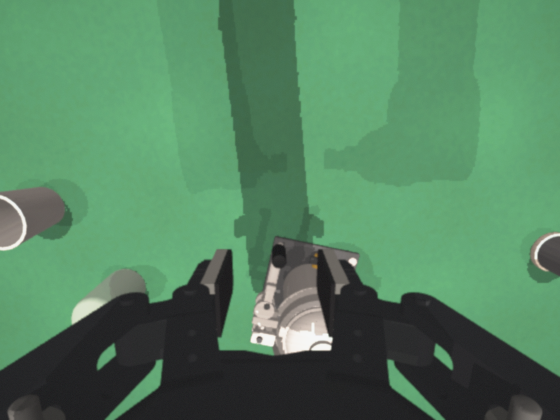

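View pics/s16.png

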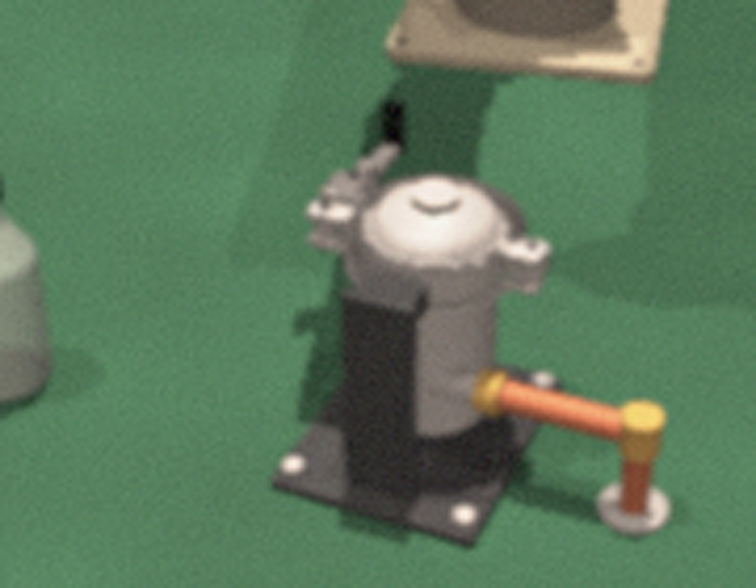

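View pics/t16.png

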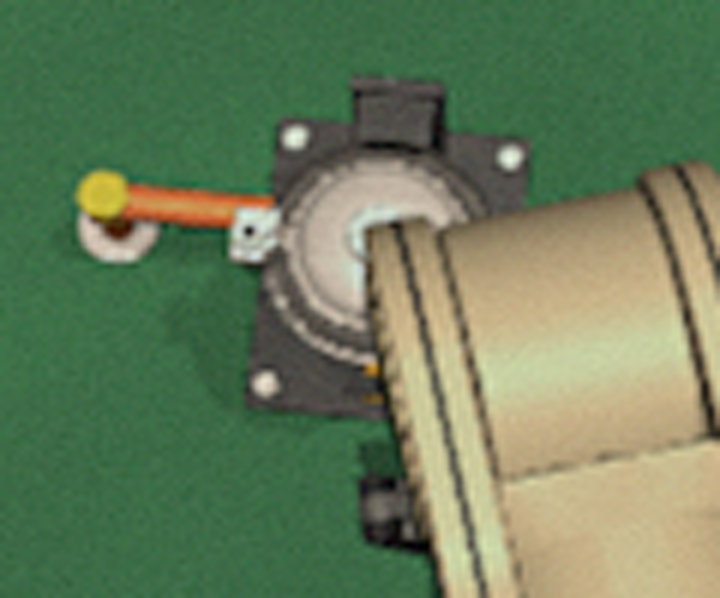

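```bash
python3 - <<'E'
import cv2
a=cv2.imread("pics/w16.png")[230:350,230:340]; cv2.imwrite("pics/w16z.png",cv2.resize(a,None,fx=5,fy=5,interpolation=2))
E
```

```text
(no output)
```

View pics/w16z.png

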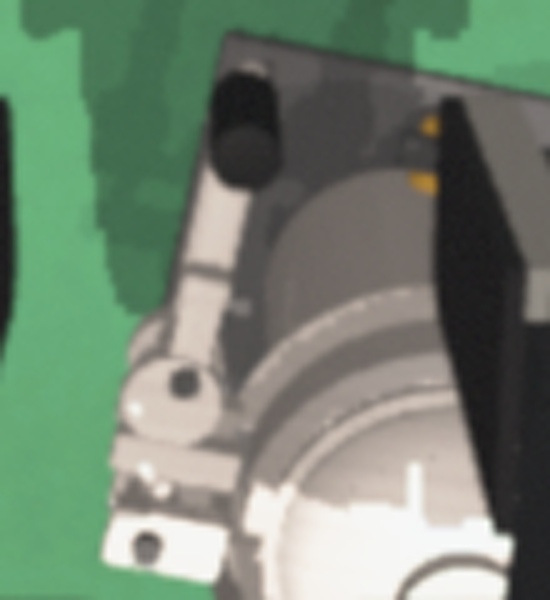

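```bash
python3 - <<'E'
from h import *
import pickle
I=pickle.load(open("w16.pkl","rb"))
Z=lambda u,v:(230+(u+.5)/5-.5,230+(v+.5)/5-.5)
b=onz("wrist",*Z(147,547),.147,I)[:2];c=onz("wrist",*Z(185,383),.147,I)[:2];g=onz("wrist",*Z(247,157),.165,I)[:2]
a=lambda d:np.degrees(np.arctan2(d[1],d[0]))%360
bs=a(c-b)-180+11.6; th=a(g-c)-a(c-b)
print("bolt swing deg",bs,"throw deg",th,np.linalg.norm(c-b),np.linalg.norm(g-c))
E
```

```text
bolt swing deg -0.021849475756221537 throw deg -0.16429964672633446 0.04118797338345059 0.06096823164471865
```

```bash
python3 -c "
from workcell import manip
print(manip.hand_in()); print(manip.get_obs()['clock'])"
```

```text
the job is handed in; nothing more can be done
None
the job is handed in; nothing more can be done
```

The head is pushed home, the ring is closed, and the cam lever is fully over and stayed there after I let go. I handed in at about 17 s.

- **Head:** I pressed the boss with the shut fingers. It moved at about 16 N, then stopped with its top at 169.0 mm, the home height, at 28 N of downward force.
- **Ring:** I swung the hinged half by its lug until it stopped at about 17 N. A wrist picture put the swing at about 0.03 rad, which matches snug (0.023) within measurement error.
- **Bolt and lever:** I pinched the grip, swung the bolt to its stop, and threw the lever over.
    - About halfway through the throw the grip slid along the pads and the fingertips pressed on the lever bar. The highest reading was about 28 N sideways and 16 N up.
    - I raised the tool, loosened the fingers to 18 mm, and pushed the lever the rest of the way to its stop with one pad.
- **Last check:** after letting go and backing off, the wrist picture gave a bolt swing of 0.0° and a lever throw of -0.2°, with about 1 N or less on the wrist. I did not re-measure the ring's locked angle (0.010 rad); I am inferring it from the lever position. I brought nothing near the cartridge, soap or cup.

The only disagreement was a few millimetres between camera views of the grip, which I corrected before pinching.

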